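# Pack a fragile femur fragment in the strut-lid specimen chest

### The arm

A 7-joint arm with a two-finger parallel gripper is mounted at the origin on the work surface. World frame = base frame: x ahead of the robot, y to its left, z up, the work surface at z = 0. Lengths are in m, angles in rad, forces in N, time in s.
With the tool pointing down it reaches from about 0.4 to 0.85 m from the base axis. Payload 10.4 kg.
Tool frame: the origin (TCP) lies midway between the tips of the shut fingers; the grasp point (between the pads) lies 19 mm behind it; z points along the fingers, y is the line along which they close (so a half turn about z gives the same grasp; the last joint's range is limited). The gripper opens to 85 mm and grips with 20 to 120 N. Pads are 22 mm wide; open, the fingers measure 114 mm over their backs; the gripper's body (76 mm by 85 mm) begins 54 mm behind the grasp point. The pads swing forward as they close: fully open they stand 13 mm farther back than shut.
Start: joints at [1.258, 0.332, -0.065, 1.46, 0.022, 1.35, -0.088], TCP at [0.179, -0.599, 0.231] pointing down, gripper open.
Joint ranges: [-2.6, 2.6], [-0.5, 2.12], [-1.47, 1.34], [0.16, 2.42], [-1.27, 4.41], [0.06, 2.06], [-2.6, 2.6]. Speed limits (rad/s): [2.22, 2.22, 2.79, 2.79, 3.14, 3.14, 3.14].

### API

Orientations are given as a unit quaternion [x, y, z, w].
In Python, from workcell import monitor, eyes, manip gives the robot as it stands.
- The arm moves only by the tool send_rows, never from a script. Its arguments are lists of equal length, an entry for each row: "offset": the shift along the tool's x, y, z in mm, a list of three; "roll": the turn about the tool's z in rad. In form: {"offset": [[tx, ty, tz], ...], "roll": [roll, ...]}. A call has exactly 5 rows; each row is the pose to reach, as a shift and turn from the pose commanded when the call began, along the tool's axes at that moment; what a row does not reach only later rows make up. A row lasts 1/12 s, in which the tool goes at most 41.7 mm and 7.16 degrees, less where a joint would pass 70% of its speed; a pose out of reach is approached as far as the arm can. A call with a gripper value outside its range is refused whole. "jaw" is the opening, from 0 (shut) to 1 (fully open), set as the call begins (left out, the last holds). The fingers move at their own pace and stop on an object; "newtons" is the grip in N (left out, the last holds). Time passes only in rows, so rows that repeat a pose let the fingers close, or fill a call up. It gives the time, the measured TCP pose, the force and the opening at its end, in the units of the state.
- monitor.get_obs(): the state, without advancing time (a new reading comes with each control period).
- eyes.camera(name): name is "side" or "top" or "wrist"; returns (picture, depth): 384x512x3 uint8, blue, green, red; 384x512 float32, m along the optical axis (not along the pixel's ray), 0 where there is no reading.
- eyes.camera_params(name): a dict with "fovy" (degrees; the focal length in pixels is half the picture's height over the tangent of half this angle, whatever the lens; pixels are square), "cx", "cy" (the principal point, pixels), "k1" (the pictures are not rectified: a ray, as slopes to the right and down, at radius r is drawn at 1 + k1 r^2 times it, then the intrinsics apply), "R" (3x3) and "t" (3): a world point X has camera coordinates R X + t. Camera axes: x right, y down, z forward; pixel columns grow to the right and rows downward; lengths in m; the calibration is good to about 2 mm. A picture is of the moment at which its call begins: read the wrist's pose just before it. camera_params takes no time and is no camera call; for the wrist camera it gives the pose at the moment of the call.
- manip.hand_in(): hands the job in, once; it reports no verdict.
The state is a dict: "clock": time; "joint_pos": joint angles; "joint_velocities": joint speeds; "tau": joint torques, N m; "position": TCP position; "ee_rot": TCP orientation; "ft_force": force on the tool from outside, world axes, zero at the start; "torque": the same for the moment, N m; "grip_width": opening from 0.0 (shut) to 1.0 (fully open).
Only numpy, scipy, OpenCV 4.12 (cv2) and the standard library are available. Lean on these libraries where they do the work, as an engineer would, in place of code of your own. Each camera call takes 0.05 s, during which the arm holds its last target. There are 200 camera calls.

### The job

First lift the lid of the specimen chest until its gas struts hold it open on their own. Then take the femur fragment out of its plaster cradle by its two ends, rest it on the rubber mat, let go and take it again across its width, and lay it right way up in the chest's empty cork bed, its length running from front rail to back rail, leaving the lid standing open. The bone crumbles easily: grip it as lightly as you can, set it down softly without dropping or knocking it, and leave everything else on the bench where it is.

Things in the scene. Friction and masses are not known exactly. Their poses are not given: they have to be found in the camera images.
- bone: Femur fragment: brown, chunky, 66 mm long (x), 46 wide (y), 43 tall. Origin: centre of its underside, z up. +x end: two rounded condyles spanning x -11 to +33, their flat outer faces at y +-23; -x end: flat broken shaft face, 38 mm across, at x = -33. Shaft narrower, 33 to 40 mm. 0.18 to 0.30 kg. It breaks at over 40 N of squeeze on each side, or 50 N of pressing or knocking.
- cradle: White plaster support block, fixed: 46 mm long (x), 116 wide (y), 60 tall, with a 56 mm wide trough right through along x, its floor 16 mm up. The bone lies in it lengthwise (x along x), its ends standing 10 mm out at both open ends and its top 1 mm below the 30 mm thick cheeks. Origin: centre of the underside.
- mat: Black rubber mat, fixed, 180 x 160 x 6 mm, free for putting the bone down. Origin: centre of the underside; its top is 6 mm higher.
- chest: Grey steel specimen chest, fixed, 230 mm deep (x), 360 long (y), rim 105 mm high, 132 with the shut lid. x points from its front to the hinge side. Origin: centre of the underside. Inside, cork: a channel along y, 86 mm wide, between a front and a back rail 50 mm high; low cross ribs part it into two beds, one empty, one with a vertebra.
- bed (a point): Centre of the empty bed's floor, 40 mm above the bench, chest axes. The front and back rails stand at x = +-43 mm, 50 mm above the floor; a 10 mm high, 10 mm thick rib runs on either side, inner faces at y = +-32 mm. The bone fits with its length (either end first) along x. Beyond the ribs there is room for fingers on both sides.
- lid (a joint): Hinge angle of the chest's steel lid (0.9 kg) in rad: 0 shut, 1.75 fully open. Two gas struts: below about 0.8 rad it sinks shut, beyond that the struts push it fully open by themselves in about 2 s and hold it. Lifting at the handle takes about 5 N at first, growing less.
- lid_handle (a point): Middle of the bow handle's bar on top of the lid near its front edge: a round steel bar, 12 mm thick, about 95 mm long along the chest's y, its centre 45 mm above the lid's top. Turns with the lid.
- lid_hinge (a point): Middle of the lid's hinge line, which runs along the chest's y at the back rim, 105 mm above the bench. With the lid shut the handle's bar lies 203 mm in front of it and 73 mm higher.
- vertebra: Bystander: brown spool-shaped vertebra, 44 mm across, 34 tall, in the other bed of the chest. Origin: centre of the underside.
- offcut: Bystander: solid white plaster block without a trough, 72 x 52 x 40 mm. Origin: centre of the underside.
- hammer_head: Bystander: rusted rock hammer head, 168 mm long along its x (x -78 to +90), 30 wide and tall, lying flat. Origin: underside below its eye.
- jar: Bystander: green glass jar with a steel cap, 72 mm across, 88 tall. Origin: centre of the underside.
- brush: Bystander: flat brush with a wooden handle, 190 mm long along its x, lying flat. Origin: on the bench at its middle.
- glue: Bystander: amber bottle with a white cap, 52 mm across, 130 tall. Origin: centre of the underside.
- ammonite: Bystander: flat round stone ammonite, 76 mm across, 21 thick. Origin: centre of the underside.
Not all that is in view belongs to the job. Of the things like the bone, leave any that is orange or purple; of the rest the smaller one is meant.

How it is judged:
By the outcome, as a careful person would: the job done as asked, in the order asked, and still so for the second after the job is handed in, with the robot touching nothing.
It also fails if it takes over 72 s, if anything falls off the work surface, if the arm or the gripper's body presses on something with over 40 N, if the wrist force passes 120 N, or if a joint passes its speed limit or range.

## Working session

There is one attempt and no reset: what is moved stays moved. The work goes in short steps, Python scripts to look and compute and a tool call to move; the robot and the scene stay as the last step left them, time stands still between calls to the robot, and variables do not carry over. Pictures are saved under pics/ and viewed, on a budget of 10 in all, crops included, one or two more only if the job needs it, and the job is handed in when it is done.

Besides the shell and the picture viewer there is one more tool, called after ">>>" as name(argument=value, ...), one argument or row to a line, values as JSON. send_rows: Moves the arm, as the interface text tells. Its arguments: {"type":"object","properties":{"offset":{"type":"array"},"roll":{"type":"array"},"jaw":{"type":"number"},"newtons":{"type":"number"}},"required":["offset","roll"]}

```bash
ls; mkdir -p pics; cat > h.py <<'E'
import numpy as np, cv2
from workcell import monitor, eyes, manip
def K(p):
    return 192/np.tan(np.radians(p['fovy'])/2)
def ray(p,u,v):
    f=K(p); d=np.array([(u-p['cx'])/f,(v-p['cy'])/f]); s=d.copy()
    for _ in range(20): s=d/(1+p['k1']*(s@s))
    R=np.array(p['R']); t=np.array(p['t'])
    return -R.T@t, R.T@np.array([s[0],s[1],1.])
def plane(p,u,v,z):
    o,d=ray(p,u,v); return o+d*(z-o[2])/d[2]
def atdepth(p,u,v,D):
    o,d=ray(p,u,v); return o+d*D
def proj(p,X):
    c=np.array(p['R'])@np.array(X)+np.array(p['t']); s=c[:2]/c[2]; s=s*(1+p['k1']*(s@s))
    return s*K(p)+[p['cx'],p['cy']]
def cloud(p,dep):
    h,w=dep.shape; u,v=np.meshgrid(np.arange(w),np.arange(h)); f=K(p)
    d=np.stack([(u-p['cx'])/f,(v-p['cy'])/f],-1); s=d.copy()
    for _ in range(20): s=d/(1+p['k1']*(s**2).sum(-1,keepdims=True))
    c=np.dstack([s,np.ones((h,w))])*dep[...,None]
    return (c-np.array(p['t']))@np.array(p['R'])
def snap(name,fn):
    p=eyes.camera_params(name); im,d=eyes.camera(name); cv2.imwrite(f'pics/{fn}.png',im); np.savez(f'pics/{fn}.npz',d=d,im=im,**{k:np.array(v) for k,v in p.items()}); return p,im,d
def load(fn):
    z=np.load(f'pics/{fn}.npz'); return {k:z[k] for k in('fovy','cx','cy','k1','R','t')},z['im'],z['d']
E
python3 - <<'E'
from h import *
print(monitor.get_obs())
a=[]
for n in('top','side'):
    p,im,d=snap(n,n+'0'); print(n,p,d.min(),d.max()); a.append(im)
cv2.imwrite('pics/both.png',cv2.resize(a[0],(768,576)))
E
```

```text
pics
{'clock': 0.0, 'joint_pos': array([ 1.25838909,  0.33287967, -0.06471757,  1.46094196,  0.02160491,
        1.34987463, -0.08847239]), 'joint_velocities': array([-1.12913889e-03,  6.48904667e-04, -1.17686545e-05, -7.93534030e-04,
       -1.85327976e-03, -1.14311064e-03, -2.15181788e-04]), 'tau': array([-2.53676335e-04, -6.25441718e+01,  4.91785922e-02, -3.91598117e+01,
        1.61671860e-02,  9.90111614e-03, -5.19676291e-05]), 'position': array([ 0.17850348, -0.59858299,  0.23051079]), 'ee_rot': array([ 9.89514795e-01,  1.44429825e-01, -1.32856689e-04, -6.91238275e-04]), 'ft_force': array([ 0.36926391,  0.78113725, -0.40861054]), 'torque': array([-0.00230902,  0.00046872, -0.01186798]), 'grip_width': 0.9989038179864735}
top {'fovy': 42.8579577847955, 'cx': 255.30234618830607, 'cy': 189.77453096365224, 'k1': -0.06453452341911617, 'R': array([[-0.02195333, -0.99970785, -0.01011266],
       [-0.99786377,  0.02253312, -0.06132007],
       [ 0.06153003,  0.00874488, -0.99806692]]), 't': array([-0.00732399,  0.48323155,  1.46741564])} 0.0 2.3168256
side {'fovy': 50.74923326556455, 'cx': 256.4152962312238, 'cy': 203.00794718126875, 'k1': -0.029621393200751876, 'R': array([[-0.8149413 , -0.57942204, -0.01186499],
       [-0.35834259,  0.51987811, -0.77544654],
       [ 0.45547917, -0.62769168, -0.63130174]]), 't': array([0.39481582, 0.29763802, 1.21903549])} 0.0 3.2723997
```

View pics/both.png

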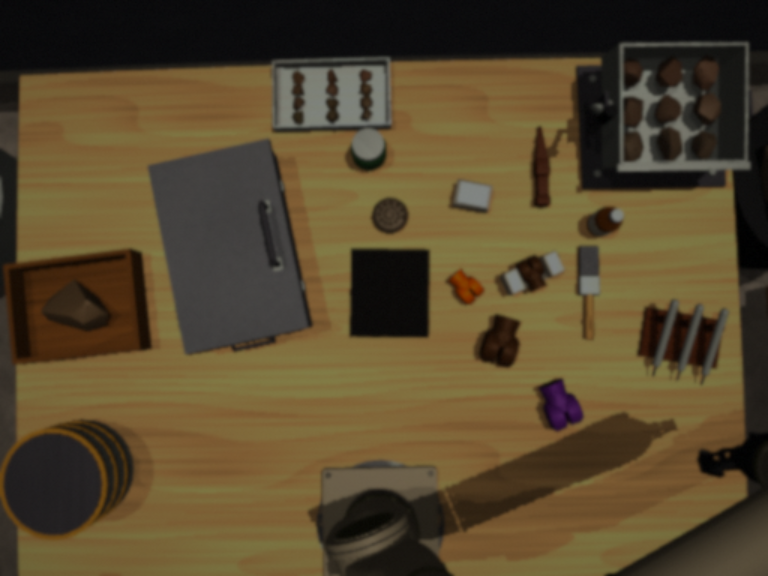

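View pics/side0.png

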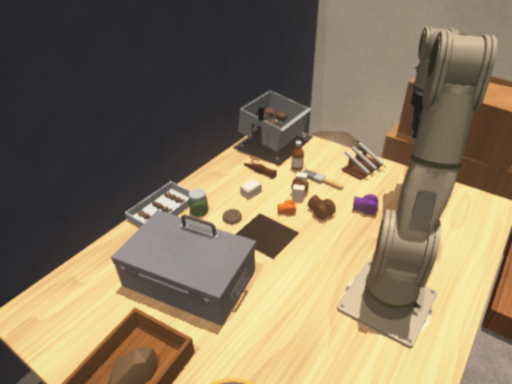

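Top view (1.5x): chest (230,245) with handle (270,235), mat (390,293), cradle with a brown bone (533,272). Candidates like the bone: orange (465,286), purple (560,405), large brown (500,340), and small brown in the cradle (533,272). Orange and purple are excluded. Of the two brown ones, the smaller is in the cradle, which fits. I'll confirm in a crop and measure.

```bash
python3 - <<'E'
from h import *
p,im,d=load('top0'); P=cloud(p,d)
ps,ims,ds=load('side0'); S=cloud(ps,ds)
c=im[155:290,280:420]; cv2.imwrite('pics/crop.png',cv2.resize(cv2.convertScaleAbs(c,alpha=2),None,fx=5,fy=4.3,interpolation=cv2.INTER_CUBIC)[:600,:800])
hsv=cv2.cvtColor(im,cv2.COLOR_BGR2HSV)
for n,(u,v) in dict(bench=(300,240),mat=(260,195),chest_lid=(150,170),handle=(179,157),bone=(355,181),cheek1=(343,188),cheek2=(369,176),big=(333,227)).items():
    print(n,im[v,u],hsv[v,u],P[v,u].round(3))
for n,(u,v) in dict(bench=(340,290),mat=(268,235),lid=(185,250),handle=(199,222),bone=(300,181),big=(321,207)).items():
    print('side',n,ims[v,u],S[v,u].round(3))
E
```

```text
bench [ 57 101 129] [ 18 142 129] [ 0.328 -0.15   0.001]
mat [ 9 10 12] [10 64 12] [ 0.467 -0.032  0.005]
chest_lid [65 65 67] [ 0  8 67] [0.538 0.275 0.136]
handle [36 35 38] [170  20  38] [0.566 0.185 0.184]
bone [13 25 45] [ 11 181  45] [ 0.5   -0.313  0.058]
cheek1 [131 133 129] [ 75   8 133] [ 0.479 -0.275  0.065]
cheek2 [131 132 128] [ 83   8 132] [ 0.513 -0.354  0.06 ]
big [14 26 45] [ 12 176  45] [ 0.366 -0.243  0.062]
side bench [148 214 246] [0.136 0.043 0.002]
side mat [46 62 80] [ 0.456 -0.031  0.005]
side lid [145 146 152] [0.545 0.279 0.138]
side handle [ 99 114 132] [0.709 0.054 0.001]
side bone [ 50  79 118] [ 0.499 -0.322  0.051]
side big [ 64  97 141] [ 0.349 -0.217  0.058]
```

View pics/crop.png

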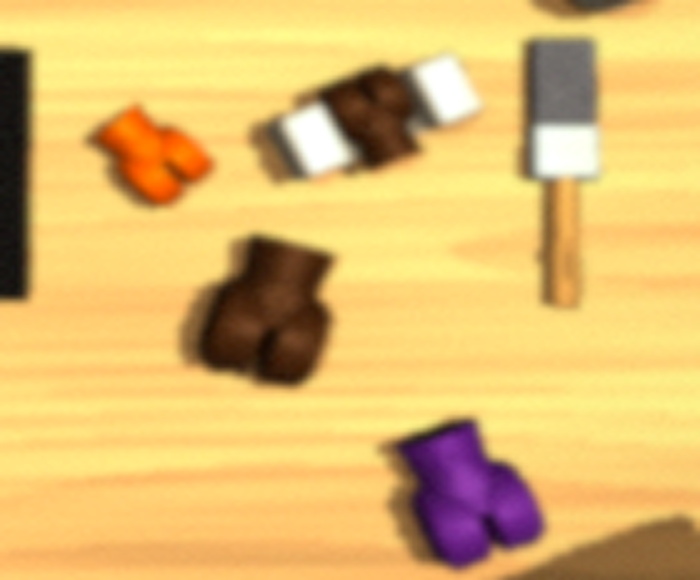

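The crop shows the cradle bone at (380,115), clearly smaller than the loose brown one at (270,310). Its condyles point away from the robot. So the cradle bone is the one meant. Now the numbers.

```bash
cat > m.py <<'E'
from h import *
def rect(pts):
    r=cv2.minAreaRect((pts[:,:2]*1000).astype(np.float32)); b=cv2.boxPoints(r); return np.round(r[0],1),np.round(r[1],1),round(r[2],1)
E
python3 - <<'E'
from m import *
for n in('top0','side0'):
    p,im,d=load(n); P=cloud(p,d); X,Y,Z=P[...,0],P[...,1],P[...,2]; ok=d>0
    near=(X>.35)&(X<.75)&(Y>.05)&(Y<.45)
    lid=P[ok&near&(Z>.12)&(Z<.145)]; print(n,'lid',rect(lid),np.median(lid[:,2]),len(lid))
    h=P[ok&near&(Z>.165)&(Z<.2)]; print(' handle',rect(h),h[:,2].max(),np.median(h[:,2]),len(h))
    c=(abs(X-.495)<.08)&(abs(Y+.315)<.09)
    hs=cv2.cvtColor(im,cv2.COLOR_BGR2HSV)
    w=P[ok&c&(Z>.05)&(hs[...,1]<60)]; print(' cheeks',rect(w),np.median(w[:,2]),len(w))
    b=P[ok&c&(Z>.03)&(hs[...,1]>120)]; print(' bone',rect(b),np.percentile(b[:,2],[50,95]),len(b))
    m=P[ok&(abs(X-.47)<.13)&(abs(Y+.03)<.14)&(im.max(-1)<(40 if n=='top0' else 105))&(Z<.02)]; print(' mat',rect(m),np.median(m[:,2]))
    if n=='top0':
        # cast rays for cheek pixels on z=.06
        msk=(ok&c&(Z>.045)&(hs[...,1]<60)).astype(np.uint8)
        v,u=np.nonzero(msk); q=np.array([plane(p,a,b_,.06) for a,b_ in zip(u,v)]); print(' cheeks by rays',rect(q))
        msk=ok&near&(Z>.165)&(Z<.2); v,u=np.nonzero(msk); q=np.array([plane(p,a,b_,.178) for a,b_ in zip(u,v)]); print(' handle by rays',rect(q),q.mean(0))
        msk=ok&near&(Z>.12)&(Z<.145); v,u=np.nonzero(msk); q=np.array([plane(p,a,b_,.132) for a,b_ in zip(u,v)]); print(' lid rays',rect(q))
E
```

```text
top0 lid (array([557.7, 272.9]), array([367.4, 237.7]), 11.3) 0.1341221147839026 10537
 handle (array([574.4, 188.4]), array([121.7,  12.5]), 11.0) 0.19303646690364598 0.1832618147606013 195
 cheeks (array([ 499.1, -314.3]), array([ 42.3, 113.7]), 23.2) 0.06080934575545182 287
 bone (array([ 476.4, -280.6]), array([ 67.4, 134.5]), 36.0) [0.05447131 0.06178997] 301
 mat (array([467.8, -29. ]), array([152.8, 171.3]), 88.7) 0.00710797574820469
 cheeks by rays (array([ 498.6, -313.2]), array([ 42.2, 114.3]), 23.2)
 handle by rays (array([573.3, 188.4]), array([121.2,  12.5]), 11.2) [0.57304289 0.18836599 0.178     ]
 lid rays (array([557.4, 272.1]), array([367.4, 238.1]), 11.4)
side0 lid (array([556.4, 272.1]), array([372.1, 241.4]), 10.9) 0.1343949555170128 7308
 handle (array([570.5, 189.4]), array([120.8,  17.1]), 9.4) 0.19069762104236784 0.18256407499525767 151
 cheeks (array([ 495.7, -313.9]), array([ 44.1, 117.6]), 21.9) 0.058784911874993816 94
 bone (array([ 473., -278.]), array([ 64.1, 120.7]), 29.9) [0.05262723 0.05916183] 81
 mat (array([464.5, -28.9]), array([154.7, 176.3]), 86.9) 0.006451069038563536
```

Both views agree: handle bar at (0.5735, 0.188, 0.178), bar yaw 11.2° (chest x points to world (-0.19, 0.98)), lid top at 0.134, cheeks at 0.06. The offset from chest centre to handle matches the given sizes within 2 mm. Moving to above the handle.

>>> send_rows(
  offset=[
    [33,-26,-4],
    [66,-53,-8],
    [99,-79,-12],
    [132,-106,-16],
    [165,-132,-20],
  ],
  roll=[0.02,0.04,0.06,0.08,0.095],
  jaw=1,
  newtons=20,
)

```text
clock: 0.52
position: [0.2973, -0.4266, 0.2508]
ee_rot: [0.995, 0.097, -0.0, -0.0]
ft_force: [1.4, -0.1, -0.2]
grip_width: 1.0
```

>>> send_rows(
  offset=[
    [30,-29,-4],
    [60,-58,-8],
    [90,-86,-12],
    [120,-115,-16],
    [148,-143,-20],
  ],
  roll=[0,0,0,0,0],
)

```text
clock: 0.93
position: [0.4151, -0.2574, 0.2711]
ee_rot: [0.995, 0.097, -0.0, 0.0]
ft_force: [1.1, -1.3, -0.0]
grip_width: 1.0
```

```bash
cat > to.py <<'E'
from h import *
from scipy.spatial.transform import Rotation as Ro
def go(x,y,z,yaw,o=None):
    "offset (mm, tool axes) and roll from the measured pose to TCP xyz, tool-x yaw"
    o=o or monitor.get_obs(); R=Ro.from_quat(o['ee_rot']).as_matrix()
    t=R.T@(np.array([x,y,z])-o['position'])*1000
    psi=np.arctan2(R[1,0],R[0,0]); r=(psi-yaw+np.pi/2)%np.pi-np.pi/2
    print('t',o['clock'].round(2),'pos',o['position'].round(4),'yaw',psi.round(4),'tilt',R[:,2].round(3),'F',o['ft_force'].round(1),'w',round(o['grip_width'],3),'j',o['joint_pos'].round(2))
    print('  offset',t.round(1),'len',np.linalg.norm(t).round(1),'roll',round(r,4))
E
python3 -c "
from to import *
go(.5735,.1885,.26,.195)"
```

```text
Traceback (most recent call last):
  File "to.py", line 8, in go
    print('t',o['clock'].round(2),'pos',o['position'].round(4),'yaw',psi.round(4),'tilt',R[:,2].round(3),'F',o['ft_force'].round(1),'w',round(o['grip_width'],3),'j',o['joint_pos'].round(2))
              ^^^^^^^^^^^^^^^^
AttributeError: 'float' object has no attribute 'round'
```

>>> send_rows(
  offset=[
    [16,-27,1],
    [32,-54,1],
    [49,-82,2],
    [65,-109,3],
    [81,-136,4],
  ],
  roll=[0,0,0,0,0],
)

```text
clock: 1.35
position: [0.4675, -0.1088, 0.2668]
ee_rot: [0.995, 0.097, -0.0, 0.0]
ft_force: [0.5, -0.5, -0.2]
grip_width: 0.999
```

>>> send_rows(
  offset=[
    [16,-27,1],
    [32,-54,1],
    [49,-82,2],
    [65,-109,3],
    [81,-136,4],
  ],
  roll=[0,0,0,0,0],
)

```text
clock: 1.77
position: [0.5207, 0.0401, 0.2627]
ee_rot: [0.995, 0.097, -0.0, 0.0]
ft_force: [-0.1, -0.8, -0.3]
grip_width: 1.006
```

>>> send_rows(
  offset=[
    [16,-27,1],
    [35,-60,2],
    [56,-95,2],
    [71,-120,3],
    [80,-134,4],
  ],
  roll=[0,0,0,0,0],
)

```text
clock: 2.18
position: [0.5728, 0.1898, 0.2583]
ee_rot: [0.995, 0.099, -0.0, -0.001]
ft_force: [-0.5, 0.8, 0.5]
grip_width: 1.002
```

```bash
sed -i "s/o\['clock'\].round(2)/round(float(o['clock']),2)/; s/o=o or monitor.get_obs()/o=o or monitor.get_obs(); o={k:(np.array(v) if np.ndim(v) else v) for k,v in o.items()}/" to.py; python3 - <<'E'
from to import *
p,im,d=snap('wrist','w1'); P=cloud(p,d); print(p['t'],(P[192,256]).round(3))
m=(d>0)&(P[...,2]>.165)&(P[...,2]<.2)&(abs(P[...,0]-.573)<.1)&(abs(P[...,1]-.188)<.06)
from m import rect
print(rect(P[m]),P[m][:,2].max(),m.sum())
go(.5735,.1885,.155,.195)
E
```

```text
[0.07416981 0.5144423  0.60393271] [0.585 0.192 0.184]
(array([573.6, 189.8]), array([119.5,  12. ]), 11.1) 0.18649629037802481 1967
t 2.23 pos [0.5728 0.1915 0.2578] yaw 0.2004 tilt [-0.002  0.003 -1.   ] F [-2.9  0.2 -0.7] w 1.001 j [ 0.18  0.36 -0.75  1.45  0.25  1.43 -1.94]
  offset [  0.2   3.4 102.8] len 102.8 roll 0.0054
```

>>> send_rows(
  offset=[
    [0,-1,22],
    [0,-1,44],
    [0,-1,66],
    [0,-1,88],
    [0,-1,100],
  ],
  roll=[0,0,0,0,0],
)

```text
clock: 2.65
position: [0.5718, 0.1858, 0.156]
ee_rot: [0.995, 0.097, -0.002, 0.0]
ft_force: [0.5, 0.3, -0.3]
grip_width: 1.0
```

>>> send_rows(
  offset=[
    [0,0,0],
    [0,0,0],
    [0,0,0],
    [0,0,0],
    [0,0,0],
  ],
  roll=[0,0,0,0,0],
  jaw=0,
  newtons=30,
)

```text
clock: 3.07
position: [0.5735, 0.1868, 0.1602]
ee_rot: [0.995, 0.097, 0.001, -0.0]
ft_force: [0.6, 0.3, -0.7]
grip_width: 0.303
```

>>> send_rows(
  offset=[
    [0,0,0],
    [0,0,0],
    [0,0,0],
    [0,0,0],
    [0,0,0],
  ],
  roll=[0,0,0,0,0],
)

```text
clock: 3.48
position: [0.5728, 0.1895, 0.1601]
ee_rot: [0.995, 0.098, 0.001, -0.002]
ft_force: [0.0, 6.7, 1.1]
grip_width: 0.128
```

>>> send_rows(
  offset=[
    [0,-5,-14],
    [0,-12,-28],
    [0,-19,-41],
    [0,-28,-53],
    [0,-37,-65],
  ],
  roll=[0,0,0,0,0],
)

```text
clock: 3.9
position: [0.566, 0.2237, 0.2242]
ee_rot: [0.995, 0.097, 0.0, -0.0]
ft_force: [6.7, 4.3, -9.2]
grip_width: 0.125
```

>>> send_rows(
  offset=[
    [0,-10,-11],
    [0,-21,-22],
    [0,-32,-32],
    [0,-45,-40],
    [0,-57,-48],
  ],
  roll=[0,0,0,0,0],
)

```text
clock: 4.32
position: [0.5557, 0.2774, 0.2742]
ee_rot: [0.995, 0.096, 0.001, 0.002]
ft_force: [0.9, -8.8, 6.8]
grip_width: 0.124
```

>>> send_rows(
  offset=[
    [0,-13,-7],
    [0,-27,-13],
    [0,-41,-18],
    [0,-56,-23],
    [0,-70,-26],
  ],
  roll=[0,0,0,0,0],
)

```text
clock: 4.73
position: [0.5418, 0.3485, 0.3006]
ee_rot: [0.995, 0.097, 0.002, -0.0]
ft_force: [5.5, 0.8, 6.2]
grip_width: 0.122
```

>>> send_rows(
  offset=[
    [0,-10,-3],
    [0,-20,-8],
    [0,-28,-22],
    [0,-28,-50],
    [0,-28,-85],
  ],
  roll=[0,0,0,0,0],
  jaw=1,
  newtons=20,
)

```text
clock: 5.15
position: [0.5344, 0.3753, 0.382]
ee_rot: [0.995, 0.098, -0.002, 0.001]
ft_force: [0.1, 0.2, -0.3]
grip_width: 0.825
```

```bash
python3 - <<'E'
from to import *
# park above mat side, away from lid
go(.53,.0,.36,.195)
p,im,d=snap('side','s1'); cv2.imwrite('pics/s1.png',im)
E
```

```text
t 5.15 pos [0.5344 0.3753 0.382 ] yaw 0.1964 tilt [-0.004 -0.002 -1.   ] F [ 0.1  0.2 -0.3] w 0.825 j [-0.2   0.48 -0.78  1.06  0.33  1.73 -2.24]
  offset [-77.5 367.2  23. ] len 376.0 roll 0.0014
```

View pics/s1.png

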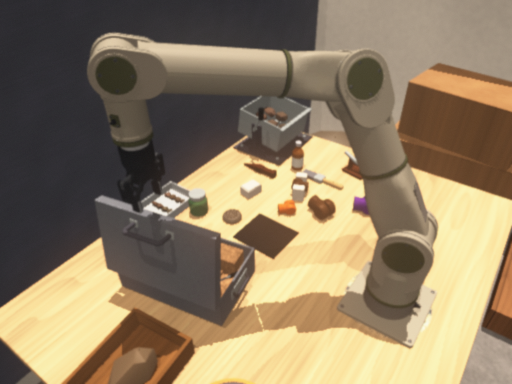

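Picture: lid stands open past the gripper (handle at (150,235) free), bench items untouched. On the way back I'll look into the chest with the wrist camera.

>>> send_rows(
  offset=[
    [-2,27,-4],
    [-4,54,-7],
    [-6,82,-11],
    [-9,110,-15],
    [-11,136,-18],
  ],
  roll=[-0.12,-0.24,-0.36,-0.48,-0.6],
)

```text
clock: 5.62
position: [0.551, 0.2383, 0.4014]
ee_rot: [0.921, 0.39, -0.0, 0.0]
ft_force: [0.3, 0.2, -1.2]
grip_width: 0.995
```

```bash
python3 - <<'E'
from to import *
from m import rect
go(.498,-.314,.26,1.97)
p,im,d=snap('wrist','w2'); 
p2,im2,d2=snap('top','t2')
cv2.imwrite('pics/w2v.png',np.hstack([cv2.convertScaleAbs(im,alpha=1.6),cv2.resize(cv2.convertScaleAbs(im2[60:280,70:260],alpha=2),(288,384))]))
E
```

```text
t 5.62 pos [0.551  0.2383 0.4014] yaw 0.8007 tilt [-0. -0. -1.] F [ 0.3  0.2 -1.2] w 0.995 j [ 0.14  0.36 -0.88  1.18  0.28  1.72 -1.43]
  offset [-433.3  346.5  141.6] len 572.5 roll -1.1693
```

View pics/w2v.png

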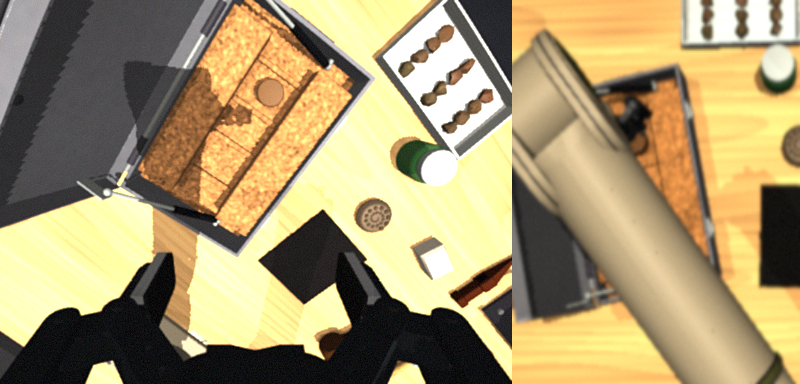

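The wrist view shows the chest interior, with the vertebra at (270,92) and the empty bed around (215,155). Next I'll take the rib and rail profile from the depth.

```bash
python3 - <<'E'
from m import *
p,im,d=load('w2'); P=cloud(p,d); C=np.array([.557,.2725]); a=np.radians(11.2)
ex=np.array([-np.sin(a),np.cos(a)]); ey=np.array([-np.cos(a),-np.sin(a)])
q=P[...,:2]-C; cx=q@ex*1000; cy=q@ey*1000; z=P[...,2]*1000; ok=(d>0)&(abs(cx)<125)&(abs(cy)<190)&(z<150)
print('along y (|cx|<20):')
for b in range(-170,170,6):
    m=ok&(abs(cx)<22)&(cy>=b)&(cy<b+6)
    if m.sum()>3: print(b+3,np.percentile(z[m],[20,80]).round(0),m.sum(),end='; ')
print('\nalong x:')
for b in range(-120,120,5):
    m=ok&(cy>25)&(cy<65)&(cx>=b)&(cx<b+5)
    if m.sum()>3: print(b+2.5,np.percentile(z[m],[20,80]).round(0),m.sum(),end='; ')
o=ok&(z>95)&(z<112); print('\nrim cx',np.percentile(cx[o],[0.5,99.5]),'cy',np.percentile(cy[o],[.5,99.5]))
E
```

```text
along y (|cx|<20):
-167 [ 41. 100.] 123; -161 [41. 99.] 257; -155 [40. 90.] 187; -149 [40. 41.] 109; -143 [40. 41.] 109; -137 [40. 41.] 108; -131 [40. 41.] 108; -125 [40. 41.] 107; -119 [40. 41.] 92; -113 [49. 51.] 102; -107 [41. 51.] 124; -101 [40. 42.] 97; -95 [40. 74.] 78; -89 [74. 76.] 101; -83 [74. 76.] 105; -77 [74. 75.] 108; -71 [74. 76.] 109; -65 [73. 75.] 105; -59 [40. 75.] 101; -53 [40. 42.] 96; -47 [40. 41.] 97; -41 [44. 51.] 100; -35 [49. 51.] 87; -29 [40. 41.] 92; -23 [40. 41.] 91; -17 [40. 41.] 93; -11 [40. 41.] 89; -5 [40. 41.] 90; 1 [40. 41.] 89; 7 [40. 41.] 87; 13 [40. 41.] 88; 19 [40. 41.] 88; 25 [42. 51.] 111; 31 [50. 51.] 70; 37 [40. 41.] 74; 43 [40. 42.] 84; 49 [40. 42.] 84; 55 [40. 41.] 82; 61 [40. 41.] 81; 67 [40. 41.] 79; 73 [40. 41.] 80; 79 [40. 42.] 81; 85 [40. 42.] 80; 91 [40. 42.] 75; 97 [41. 50.] 117; 103 [50. 51.] 73; 109 [40. 48.] 42; 115 [40. 41.] 71; 121 [40. 41.] 72; 127 [40. 41.] 71; 133 [40. 42.] 79; 139 [40. 42.] 69; 145 [40. 42.] 72; 151 [40. 41.] 72; 157 [40. 94.] 158; 163 [ 41. 100.] 160; 169 [40. 83.] 87; 
along x:
-112.5 [105. 106.] 15; -107.
[... 274 characters left out ...]
] 74; -37.5 [41. 80.] 134; -32.5 [40. 49.] 62; -27.5 [40. 49.] 58; -22.5 [40. 49.] 59; -17.5 [40. 50.] 59; -12.5 [40. 49.] 59; -7.5 [40. 48.] 59; -2.5 [40. 44.] 60; 2.5 [40. 43.] 62; 7.5 [40. 50.] 61; 12.5 [40. 49.] 64; 17.5 [40. 43.] 62; 22.5 [40. 49.] 62; 27.5 [40. 48.] 62; 32.5 [40. 49.] 63; 37.5 [40. 49.] 63; 42.5 [40. 43.] 63; 47.5 [47. 90.] 121; 52.5 [90. 91.] 80; 57.5 [90. 92.] 81; 62.5 [90. 91.] 82; 67.5 [90. 91.] 82; 72.5 [90. 91.] 82; 77.5 [90. 91.] 82; 82.5 [90. 91.] 85; 87.5 [90. 91.] 83; 92.5 [90. 91.] 86; 97.5 [90. 92.] 80; 102.5 [90. 91.] 85; 107.5 [90. 91.] 84; 112.5 [ 89. 105.] 144; 117.5 [105. 107.] 104; 
rim cx [-113.91428318  124.74399718] cy [-179.07332827  180.69253982]
```

Bed: floor at 0.040, ribs at chest y +28 and +101, so the bed centre is at world (0.4925, 0.264). The rails are 86 mm apart, as given. Now on to the cradle.

>>> send_rows(
  offset=[
    [-29,23,9],
    [-58,46,19],
    [-87,69,28],
    [-116,92,38],
    [-144,115,47],
  ],
  roll=[-0.12,-0.24,-0.36,-0.48,-0.6],
)

```text
clock: 6.13
position: [0.5326, 0.0626, 0.3553]
ee_rot: [0.776, 0.63, -0.0, -0.0]
ft_force: [1.1, -0.6, 0.5]
grip_width: 0.998
```

>>> send_rows(
  offset=[
    [-37,3,9],
    [-74,6,19],
    [-111,8,28],
    [-148,11,38],
    [-184,14,47],
  ],
  roll=[-0.12,-0.24,-0.36,-0.48,-0.57],
)

```text
clock: 6.55
position: [0.5092, -0.1128, 0.3106]
ee_rot: [0.574, 0.819, 0.0, 0.0]
ft_force: [0.8, -0.2, 0.7]
grip_width: 0.999
```

>>> send_rows(
  offset=[
    [-35,-19,10],
    [-75,-40,21],
    [-115,-62,32],
    [-147,-80,42],
    [-162,-88,47],
  ],
  roll=[0,0,0,0,0],
)

```text
clock: 6.97
position: [0.4793, -0.2985, 0.2623]
ee_rot: [0.579, 0.816, -0.001, -0.001]
ft_force: [-0.3, -0.5, -1.3]
grip_width: 1.004
```

```bash
python3 - <<'E'
from to import *
from m import rect
go(.498,-.314,.26,1.97)
p,im,d=snap('wrist','w3'); P=cloud(p,d); z=P[...,2]
hs=cv2.cvtColor(im,cv2.COLOR_BGR2HSV)
c=(d>0)&(abs(P[...,0]-.498)<.075)&(abs(P[...,1]+.314)<.075)&(z>.02)
w=c&(hs[...,1]<60)&(z>.054)&(z<.066)
b=c&(hs[...,1]>90)&(hs[...,2]<190)&(z>.03)&(z<.07)
b=cv2.morphologyEx(b.astype(np.uint8),cv2.MORPH_OPEN,np.ones((3,3)))>0
print('cheeks',rect(P[w]),np.median(z[w]),w.sum()); print('bone',rect(P[b]),np.percentile(z[b],[5,50,98]),b.sum())
v=im.copy(); v[b]=(0.5*v[b]+[0,120,0]).astype(np.uint8); v[w]=(.5*v[w]+[120,0,0]).astype(np.uint8); cv2.imwrite('pics/w3v.png',v)
E
```

```text
t 6.97 pos [ 0.4793 -0.2985  0.2623] yaw 1.9072 tilt [-0.002 -0.    -1.   ] F [-0.3 -0.5 -1.3] w 1.004 j [ 1.08  0.26 -0.72  1.55  0.17  1.4   0.69]
  offset [-20.8  12.5   2.2] len 24.4 roll -0.0628
cheeks (array([ 496.4, -312.3]), array([ 43.5, 113.5]), 22.7) 0.06039045351886084 1508
bone (array([ 497.4, -315.5]), array([64.4, 52.2]), 24.1) [0.04208903 0.05425981 0.06022716] 1563
```

View pics/w3v.png

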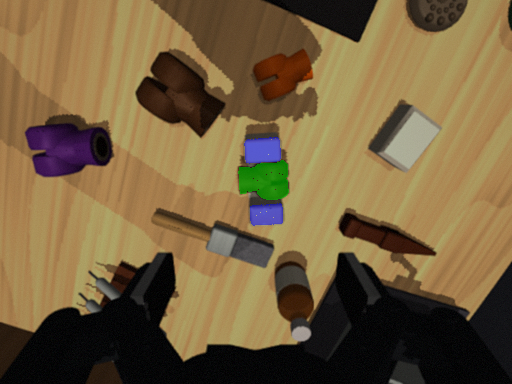

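Picture: bone (green, (265,180)) between the two cheeks (blue). It is clear of the brush (215,235) and bottle (293,290). The views agree within 2 mm: cradle at (0.497, -0.313), yaw 22.9°. Aligning and descending partway.

>>> send_rows(
  offset=[
    [-7,4,30],
    [-15,9,60],
    [-20,12,90],
    [-20,12,120],
    [-20,12,140],
  ],
  roll=[-0.02,-0.04,-0.06,-0.063,-0.063],
)

```text
clock: 7.43
position: [0.4988, -0.3076, 0.1207]
ee_rot: [0.551, 0.835, 0.0, -0.002]
ft_force: [-0.6, -0.1, -0.2]
grip_width: 1.004
```

>>> send_rows(
  offset=[
    [0,0,0],
    [0,0,0],
    [0,0,0],
    [0,0,0],
    [0,0,0],
  ],
  roll=[0,0,0,0,0],
)

```text
clock: 7.85
position: [0.4999, -0.3097, 0.1254]
ee_rot: [0.551, 0.835, -0.0, 0.001]
ft_force: [-0.3, -1.1, 0.2]
grip_width: 1.001
```

```bash
python3 - <<'E'
from to import *
go(.497,-.3132,.012,1.97)
p,im,d=snap('wrist','w4'); cv2.imwrite('pics/w4.png',im)
E
```

```text
t 7.85 pos [ 0.4999 -0.3097  0.1254] yaw 1.9755 tilt [ 0.002 -0.002 -1.   ] F [-0.3 -1.1  0.2] w 1.001 j [ 1.04  0.42 -0.7   1.66  0.29  1.16  0.67]
  offset [ -1.8  -4.2 113.4] len 113.5 roll 0.0055
```

View pics/w4.png

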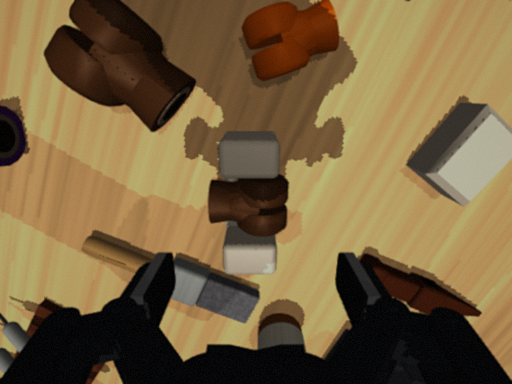

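```bash
python3 - <<'E'
from to import *
from m import rect
p,im,d=load('w4'); P=cloud(p,d); z=P[...,2]; hs=cv2.cvtColor(im,cv2.COLOR_BGR2HSV)
c=(d>0)&(abs(P[...,0]-.498)<.075)&(abs(P[...,1]+.314)<.075)&(z>.02)
w=c&(hs[...,1]<60)&(z>.054)&(z<.066); b=c&(hs[...,1]>90)&(hs[...,2]<190)&(z>.03)&(z<.07)
print('cheeks',rect(P[w]),w.sum())
a=.40; e=np.array([np.cos(a),np.sin(a)]); n=np.array([-e[1],e[0]]); q=P[...,:2]-[.497,-.3132]
print('along',np.percentile(q[b]@e*1000,[.5,2,98,99.5]).round(1),'across',np.percentile(q[b]@n*1000,[1,99]).round(1),'cheek along',np.percentile(q[w]@e*1000,[1,99]).round(1),'across',np.percentile(q[w]@n*1000,[1,99]).round(1))
X=[.4999,-.3097]; print('tcp along/across now',((np.array(X)-[.497,-.3132])@e*1000).round(1),((np.array(X)-[.497,-.3132])@n*1000).round(1), 'proj of tcp',proj(p,[*X,.05]))
E
```

```text
cheeks (array([ 496.8, -312.6]), array([ 44.3, 113.9]), 23.1) 3813
along [-32.6 -31.5  29.7  31. ] across [-21.8  23.7] cheek along [-21.1  21.5] across [-54.2  57.2]
tcp along/across now 4.0 2.1 proj of tcp [254.02647646 205.9108686 ]
```

Bone is centred within 1 mm of (0.497, -0.313). Descending and closing on its ends with the minimum grip.

>>> send_rows(
  offset=[
    [-1,-4,28],
    [-1,-4,56],
    [-1,-4,84],
    [-1,-4,104],
    [-1,-4,113],
  ],
  roll=[0.005,0.005,0.005,0.005,0.005],
)

```text
clock: 8.32
position: [0.4945, -0.3114, 0.0084]
ee_rot: [0.553, 0.833, -0.0, -0.001]
ft_force: [-0.9, 0.0, 1.3]
grip_width: 1.004
```

>>> send_rows(
  offset=[
    [0,0,0],
    [0,0,0],
    [0,0,0],
    [0,0,0],
    [0,0,0],
  ],
  roll=[0,0,0,0,0],
  jaw=0.7,
  newtons=20,
)

```text
clock: 8.73
position: [0.4962, -0.3122, 0.0117]
ee_rot: [0.553, 0.833, -0.0, 0.001]
ft_force: [0.9, -0.7, -2.4]
grip_width: 0.763
```

```bash
python3 - <<'E'
from to import *
go(.497,-.3132,.012,1.97)
E
```

```text
t 8.73 pos [ 0.4962 -0.3122  0.0117] yaw 1.9707 tilt [ 0.001 -0.001 -1.   ] F [ 0.9 -0.7 -2.4] w 0.763 j [ 0.99  0.55 -0.64  1.75  0.39  0.97  0.6 ]
  offset [-1.2  0.3 -0.3] len 1.3 roll 0.0007
```

>>> send_rows(
  offset=[
    [0,0,0],
    [0,0,-8],
    [0,0,-20],
    [0,0,-35],
    [0,0,-50],
  ],
  roll=[0,0,0,0,0],
  jaw=0.5,
  newtons=20,
)

```text
clock: 9.15
position: [0.4959, -0.3118, 0.0622]
ee_rot: [0.552, 0.834, 0.0, 0.0]
ft_force: [1.4, 0.8, -2.5]
grip_width: 0.762
```

>>> send_rows(
  offset=[
    [0,0,-15],
    [0,0,-30],
    [0,0,-40],
    [0,0,-46],
    [0,0,-50],
  ],
  roll=[0,0,0,0,0],
)

```text
clock: 9.57
position: [0.496, -0.312, 0.1118]
ee_rot: [0.553, 0.833, -0.0, 0.001]
ft_force: [-0.2, -0.1, -1.7]
grip_width: 0.767
```

```bash
python3 - <<'E'
from to import *
go(.467,-.03,.112,1.97)
p,im,d=snap('wrist','w5'); cv2.imwrite('pics/w5.png',im)
E
```

```text
t 9.57 pos [ 0.496  -0.312   0.1118] yaw 1.9708 tilt [ 0.001 -0.001 -1.   ] F [-0.2 -0.1 -1.7] w 0.767 j [ 1.04  0.43 -0.69  1.68  0.3   1.14  0.67]
  offset [271.1  83.1  -0.5] len 283.5 roll 0.0008
```

View pics/w5.png

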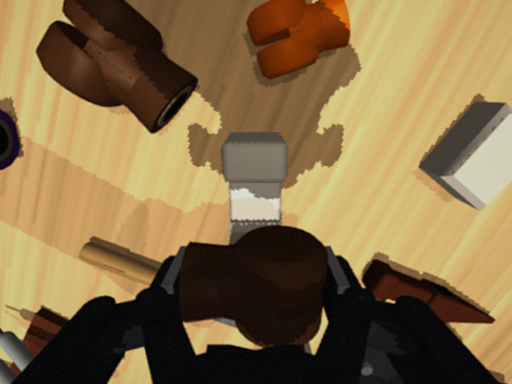

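Picture: bone is held level between the pads at (260,285), and the cradle is empty. Carrying to the mat.

>>> send_rows(
  offset=[
    [10,3,0],
    [30,9,0],
    [60,18,0],
    [95,29,0],
    [131,40,0],
  ],
  roll=[0,0,0,0,0],
)

```text
clock: 10.03
position: [0.4804, -0.1736, 0.1096]
ee_rot: [0.553, 0.833, -0.0, -0.001]
ft_force: [1.2, 0.6, -2.2]
grip_width: 0.76
```

>>> send_rows(
  offset=[
    [36,11,0],
    [72,22,0],
    [104,32,0],
    [128,39,0],
    [140,43,0],
  ],
  roll=[0,0,0,0,0],
)

```text
clock: 10.45
position: [0.4651, -0.0255, 0.11]
ee_rot: [0.551, 0.835, -0.0, -0.001]
ft_force: [-0.5, 0.4, -2.0]
grip_width: 0.763
```

>>> send_rows(
  offset=[
    [0,0,12],
    [0,0,34],
    [0,0,60],
    [0,0,84],
    [0,0,98],
  ],
  roll=[0,0,0,0,0],
)

```text
clock: 10.87
position: [0.4643, -0.0302, 0.0091]
ee_rot: [0.553, 0.833, -0.001, -0.002]
ft_force: [-0.4, -0.5, -2.2]
grip_width: 0.766
```

>>> send_rows(
  offset=[
    [0,0,1],
    [0,0,2],
    [0,0,4],
    [0,0,5],
    [0,0,6],
  ],
  roll=[0,0,0,0,0],
)

```text
clock: 11.28
position: [0.4673, -0.0302, 0.0073]
ee_rot: [0.553, 0.833, 0.0, 0.001]
ft_force: [-0.0, 0.2, -1.5]
grip_width: 0.762
```

```bash
python3 - <<'E'
from to import *
go(.467,-.03,.0017,1.97)
E
```

```text
t 11.28 pos [ 0.4673 -0.0302  0.0073] yaw 1.9705 tilt [ 0.001 -0.001 -1.   ] F [-0.   0.2 -1.5] w 0.762 j [ 0.7   0.37 -0.81  2.05  0.36  0.86  0.08]
  offset [ 0.3 -0.2  5.6] len 5.6 roll 0.0005
```

>>> send_rows(
  offset=[
    [0,0,1],
    [0,0,2],
    [0,0,3],
    [0,0,4],
    [0,0,4],
  ],
  roll=[0,0,0,0,0],
)

```text
clock: 11.7
position: [0.4666, -0.03, 0.0025]
ee_rot: [0.553, 0.833, -0.0, -0.0]
ft_force: [-0.0, 0.1, -2.2]
grip_width: 0.766
```

>>> send_rows(
  offset=[
    [0,0,0.5],
    [0,0,1],
    [0,0,1],
    [0,0,1],
    [0,0,1],
  ],
  roll=[0,0,0,0,0],
)

```text
clock: 12.12
position: [0.4667, -0.0299, 0.0016]
ee_rot: [0.553, 0.833, 0.0, 0.0]
ft_force: [-0.3, 1.0, -2.8]
grip_width: 0.764
```

>>> send_rows(
  offset=[
    [0,0,0.3],
    [0,0,0.6],
    [0,0,0.9],
    [0,0,1.2],
    [0,0,1.2],
  ],
  roll=[0,0,0,0,0],
)

```text
clock: 12.53
position: [0.4667, -0.03, 0.0014]
ee_rot: [0.553, 0.833, -0.001, 0.0]
ft_force: [-8.8, -0.0, 17.6]
grip_width: 0.765
```

```bash
python3 - <<'E'
from to import *
go(.467,-.03,.0017,1.97)
p,im,d=snap('side','s2'); P=cloud(p,d); z=P[...,2]; hs=cv2.cvtColor(im,cv2.COLOR_BGR2HSV)
m=(abs(P[...,0]-.467)<.05)&(abs(P[...,1]+.03)<.05)&(hs[...,1]>90)&(z>.01)&(z<.08)&(d>0)
print(m.sum(),np.percentile(z[m],[2,50,98]))
go(.467,-.03,.0017,1.97)
E
```

```text
t 12.53 pos [ 0.4667 -0.03    0.0014] yaw 1.9708 tilt [-0.    -0.001 -1.   ] F [-8.8 -0.  17.6] w 0.765 j [ 0.69  0.39 -0.81  2.05  0.37  0.85  0.07]
  offset [-0.1  0.2 -0.3] len 0.4 roll 0.0008
414 [0.01096278 0.04266021 0.07841719]
t 12.58 pos [ 0.4667 -0.03    0.0014] yaw 1.9708 tilt [-0.    -0.001 -1.   ] F [-8.6 -1.2 18.2] w 0.765 j [ 0.69  0.39 -0.81  2.05  0.37  0.85  0.07]
  offset [-0.1  0.3 -0.3] len 0.4 roll 0.0008
```

Bone touches the mat at the predicted height (17 N). I'll ease the pressure, release, and rise.

>>> send_rows(
  offset=[
    [0,0,-0.4],
    [0,0,-0.8],
    [0,0,-0.8],
    [0,0,-0.8],
    [0,0,-0.8],
  ],
  roll=[0,0,0,0,0],
)

```text
clock: 13.0
position: [0.4668, -0.03, 0.0015]
ee_rot: [0.553, 0.833, -0.0, 0.0]
ft_force: [-3.8, -0.1, 7.0]
grip_width: 0.766
```

>>> send_rows(
  offset=[
    [0,0,0],
    [0,0,0],
    [0,0,0],
    [0,0,0],
    [0,0,0],
  ],
  roll=[0,0,0,0,0],
  jaw=1,
)

```text
clock: 13.42
position: [0.4667, -0.0299, 0.0012]
ee_rot: [0.553, 0.833, 0.0, 0.0]
ft_force: [0.1, 0.4, -0.4]
grip_width: 0.997
```

>>> send_rows(
  offset=[
    [0,0,-15],
    [0,0,-40],
    [0,0,-75],
    [0,0,-110],
    [0,0,-140],
  ],
  roll=[0,0,0,0,0],
)

```text
clock: 13.83
position: [0.4668, -0.0295, 0.1432]
ee_rot: [0.552, 0.834, 0.0, 0.0]
ft_force: [0.8, -0.2, 0.7]
grip_width: 1.003
```

>>> send_rows(
  offset=[
    [0,0,0],
    [0,0,0],
    [0,0,0],
    [0,0,0],
    [0,0,0],
  ],
  roll=[0.12,0.24,0.36,0.48,0.6],
)

```text
clock: 14.25
position: [0.4666, -0.0299, 0.1412]
ee_rot: [0.776, 0.631, -0.0, 0.0]
ft_force: [0.0, -0.2, 0.2]
grip_width: 1.002
```

>>> send_rows(
  offset=[
    [0,0,0],
    [0,0,0],
    [0,0,0],
    [0,0,0],
    [0,0,0],
  ],
  roll=[0.12,0.24,0.36,0.48,0.6],
)

```text
clock: 14.67
position: [0.4666, -0.0299, 0.1412]
ee_rot: [0.928, 0.373, -0.0, 0.0]
ft_force: [-0.2, 0.8, -0.0]
grip_width: 1.003
```

```bash
cat > bone.py <<'E'
from to import *
from m import rect
def find(fn,cx,cy,zb):
    p,im,d=load(fn); P=cloud(p,d); z=P[...,2]; hs=cv2.cvtColor(im,cv2.COLOR_BGR2HSV)
    m=(d>0)&(np.hypot(P[...,0]-cx,P[...,1]-cy)<.06)&(z>zb+.012)&(z<zb+.06)
    m=cv2.morphologyEx(m.astype(np.uint8),cv2.MORPH_OPEN,np.ones((3,3)))>0
    q=P[m]; print(rect(q),np.percentile(z[m],[5,50,99]).round(4),m.sum())
    return q,m
E
python3 - <<'E'
from bone import *
go(.467,-.03,.14,.40)
p,im,d=snap('wrist','w6'); q,m=find('w6',.467,-.03,.006)
v=im.copy(); v[m]=(.6*v[m]+[0,90,0]).astype(np.uint8); cv2.imwrite('pics/w6v.png',v)
a=.40; e=np.array([np.cos(a),np.sin(a)]); n=np.array([-e[1],e[0]]); s=(q[:,:2]-[.467,-.03])@e*1000; t=(q[:,:2]-[.467,-.03])@n*1000
for b in range(-36,36,6):
    k=(s>=b)&(s<b+6)
    if k.sum()>5: print(b+3,t[k].min().round(1),t[k].max().round(1),(q[k,2].max()*1000).round(1))
E
```

```text
t 14.67 pos [ 0.4666 -0.0299  0.1412] yaw 0.765 tilt [ 0. -0. -1.] F [-0.2  0.8 -0. ] w 1.003 j [ 0.73  0.13 -0.8   1.94  0.1   1.11 -0.92]
  offset [0.2 0.3 1.2] len 1.2 roll 0.365
(array([467.9, -30.8]), array([66.4, 46.1]), 22.5) [0.0305 0.0442 0.0503] 3220
-33 -18.6 17.3 46.5
-27 -18.9 17.1 46.1
-21 -17.7 16.4 45.3
-15 -17.2 15.4 45.1
-9 -18.7 20.9 46.0
-3 -21.5 21.8 47.6
3 -24.1 21.8 50.1
9 -24.1 21.8 51.0
15 -24.2 21.8 50.9
21 -23.3 21.8 49.8
27 -23.5 21.8 47.2
33 -22.3 20.9 40.7
```

View pics/w6v.png

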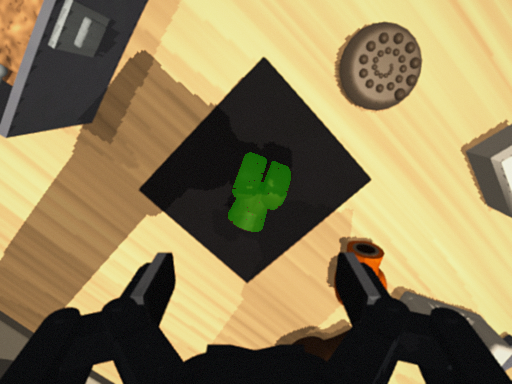

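Picture: bone (green, (260,190)) stands upright on the mat. It measures 66.4 x 46.1 mm with its top at 0.050, which matches. Centre (0.4679, -0.0308), yaw 22.5°. Turning to grip across the condyles.

>>> send_rows(
  offset=[
    [3,1,10],
    [6,3,20],
    [9,5,30],
    [9,5,40],
    [9,5,50],
  ],
  roll=[0.12,0.24,0.36,0.372,0.372],
)

```text
clock: 15.13
position: [0.4766, -0.0271, 0.0905]
ee_rot: [0.98, 0.2, 0.0, -0.0]
ft_force: [-0.4, -0.6, 0.1]
grip_width: 1.002
```

>>> send_rows(
  offset=[
    [0,0,0],
    [0,0,0],
    [0,0,0],
    [0,0,0],
    [0,0,0],
  ],
  roll=[0,0,0,0,0],
)

```text
clock: 15.55
position: [0.4769, -0.0274, 0.0917]
ee_rot: [0.98, 0.198, 0.0, 0.0]
ft_force: [0.4, -0.2, 0.3]
grip_width: 1.0
```

```bash
python3 - <<'E'
from bone import *
go(.4762,-.0274,.0165,.393)
E
```

```text
t 15.55 pos [ 0.4769 -0.0274  0.0917] yaw 0.3995 tilt [ 0.001 -0.    -1.   ] F [ 0.4 -0.2  0.3] w 1.0 j [ 0.66  0.22 -0.76  1.97  0.18  1.02 -1.35]
  offset [-0.7 -0.3 75.2] len 75.2 roll 0.0065
```

>>> send_rows(
  offset=[
    [0,0,15],
    [0,0,32],
    [0,0,50],
    [0,0,66],
    [0,0,75],
  ],
  roll=[0.006,0.006,0.006,0.006,0.006],
)

```text
clock: 15.97
position: [0.476, -0.0274, 0.015]
ee_rot: [0.981, 0.195, -0.001, -0.0]
ft_force: [-0.6, -1.1, 0.6]
grip_width: 1.0
```

>>> send_rows(
  offset=[
    [0,0,0],
    [0,0,0],
    [0,0,0],
    [0,0,0],
    [0,0,0],
  ],
  roll=[0,0,0,0,0],
  jaw=0.6,
  newtons=20,
)

```text
clock: 16.38
position: [0.4772, -0.0274, 0.0171]
ee_rot: [0.981, 0.195, 0.001, 0.0]
ft_force: [-1.1, 0.4, -1.3]
grip_width: 0.6
```

>>> send_rows(
  offset=[
    [0,0,0],
    [0,0,0],
    [0,0,0],
    [0,0,0],
    [0,0,0],
  ],
  roll=[0,0,0,0,0],
  jaw=0.4,
)

```text
clock: 16.8
position: [0.4771, -0.0274, 0.0169]
ee_rot: [0.981, 0.195, 0.0, 0.0]
ft_force: [-1.8, -0.3, 7.0]
grip_width: 0.535
```

```bash
python3 - <<'E'
from bone import *
go(.4762,-.0274,.0165,.393)
E
```

```text
t 16.8 pos [ 0.4771 -0.0274  0.0169] yaw 0.3927 tilt [ 0.001 -0.001 -1.   ] F [-1.8 -0.3  7. ] w 0.535 j [ 0.6   0.35 -0.71  2.02  0.29  0.87 -1.45]
  offset [-0.9 -0.3  0.4] len 1.0 roll -0.0003
```

>>> send_rows(
  offset=[
    [0,0,-1],
    [0,0,-4],
    [0,0,-12],
    [0,0,-24],
    [0,0,-40],
  ],
  roll=[0,0,0,0,0],
)

```text
clock: 17.22
position: [0.476, -0.0271, 0.0568]
ee_rot: [0.981, 0.195, -0.001, -0.0]
ft_force: [-0.1, 0.0, -1.6]
grip_width: 0.534
```

>>> send_rows(
  offset=[
    [0,0,-20],
    [0,0,-45],
    [0,0,-75],
    [0,0,-100],
    [0,0,-113],
  ],
  roll=[0,0,0,0,0],
)

```text
clock: 17.63
position: [0.4778, -0.0268, 0.1734]
ee_rot: [0.981, 0.196, 0.002, 0.001]
ft_force: [0.8, 0.3, -3.0]
grip_width: 0.531
```

```bash
python3 - <<'E'
from bone import *
go(.4925,.2638,.17,1.766)
p,im,d=snap('wrist','w7'); s,si,sd=snap('side','s7')
c=proj(s,[.476,-.028,.17]); u,v=int(c[0]),int(c[1]); print(u,v)
cr=cv2.resize(si[max(0,v-48):v+48,u-36:u+36],(288,384))
cv2.imwrite('pics/w7v.png',np.hstack([im,cr]))
E
```

```text
t 17.63 pos [ 0.4778 -0.0268  0.1734] yaw 0.3936 tilt [ 0.004 -0.001 -1.   ] F [ 0.8  0.3 -3. ] w 0.531 j [ 0.7   0.11 -0.78  1.88  0.08  1.18 -1.28]
  offset [ 125.  -262.7    3.2] len 291.0 roll -1.3724
262 197
```

View pics/w7v.png

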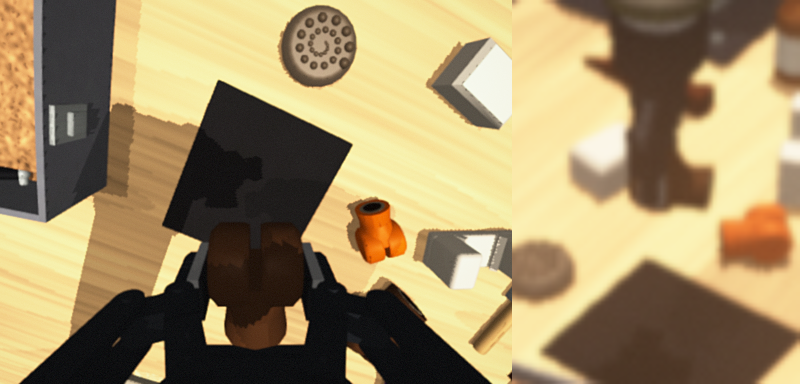

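Picture: bone is held across the condyles at (255,265), shaft towards the hand. I'll check its tilt from depth against the profile measured on the mat.

```bash
python3 - <<'E'
from bone import *
p,im,d=load('w7'); P=cloud(p,d); hs=cv2.cvtColor(im,cv2.COLOR_BGR2HSV); z=P[...,2]
a=.393; e=np.array([np.cos(a),np.sin(a)]); n=np.array([-e[1],e[0]]); q=P[...,:2]-[.4778-.0083,-.0268-.0034]
s=q@e*1000;t=q@n*1000
m=(d>0)&(abs(t)<25)&(abs(s)<45)&(z>.12)&(z<.225)&(hs[...,1]>100)&(hs[...,2]<140)&(np.arange(512)[None]>200)&(np.arange(512)[None]<310)
for b in range(-42,42,6):
    k=m&(s>=b)&(s<b+6)
    if k.sum()>5: print(b+3,t[k].min().round(1),t[k].max().round(1),(np.percentile(z[k],95)*1000).round(1),k.sum())
E
```

```text
-33 -18.0 18.7 201.3 285
-27 -17.1 18.0 201.2 625
-21 -16.5 17.2 200.5 610
-15 -14.7 15.4 200.5 395
-9 -16.8 13.8 201.6 344
-3 -23.5 24.5 203.8 437
3 -22.5 24.0 206.4 758
9 -22.4 23.4 206.5 1362
15 -22.5 23.5 206.4 1130
21 -24.7 24.4 204.7 1379
27 -22.5 23.3 200.7 1631
33 -20.2 21.2 192.7 964
```

The profile matches the one on the mat (shaft 5 mm below the condyles), so the bone is level. Carrying it above the bed.

>>> send_rows(
  offset=[
    [5,-10,0],
    [13,-28,0],
    [22,-48,0],
    [32,-69,0],
    [42,-91,0],
  ],
  roll=[-0.06,-0.16,-0.26,-0.36,-0.457],
)

```text
clock: 18.15
position: [0.4799, 0.0736, 0.1684]
ee_rot: [0.91, 0.414, -0.001, -0.0]
ft_force: [0.5, 0.1, -3.2]
grip_width: 0.53
```

>>> send_rows(
  offset=[
    [16,-13,0],
    [31,-25,0],
    [47,-38,0],
    [62,-50,0],
    [78,-63,0],
  ],
  roll=[-0.09,-0.18,-0.27,-0.36,-0.457],
)

```text
clock: 18.57
position: [0.4841, 0.1737, 0.1684]
ee_rot: [0.793, 0.61, -0.001, -0.0]
ft_force: [-0.7, -0.6, -2.2]
grip_width: 0.531
```

>>> send_rows(
  offset=[
    [22,-5,0],
    [45,-10,0],
    [68,-15,0],
    [87,-19,0],
    [98,-22,0],
  ],
  roll=[-0.1,-0.2,-0.3,-0.39,-0.458],
)

```text
clock: 18.98
position: [0.4879, 0.2757, 0.1683]
ee_rot: [0.633, 0.775, -0.0, -0.001]
ft_force: [-0.4, -1.1, -2.8]
grip_width: 0.538
```

>>> send_rows(
  offset=[
    [0,0,0],
    [0,0,0],
    [0,0,0],
    [0,0,0],
    [0,0,0],
  ],
  roll=[0,0,0,0,0],
)

```text
clock: 19.4
position: [0.4894, 0.2723, 0.1691]
ee_rot: [0.636, 0.772, -0.0, 0.0]
ft_force: [0.0, 0.0, -2.5]
grip_width: 0.536
```

```bash
python3 - <<'E'
from bone import *
go(.4907,.2731,.06,1.766)
p,im,d=snap('wrist','w8'); P=cloud(p,d); z=P[...,2]*1000
C=np.array([.557,.2725]); a=np.radians(11.2)
ex=np.array([-np.sin(a),np.cos(a)]); ey=np.array([-np.cos(a),-np.sin(a)])
q=P[...,:2]-C; cx=q@ex*1000; cy=q@ey*1000
print('tcp chest',(np.array([.4907,.2731])-C)@ex*1000,(np.array([.4907,.2731])-C)@ey*1000)
for b in range(-50,130,6):
    m=(d>0)&(z<60)&(abs(cx-4)<36)&(cy>=b)&(cy<b+6)
    if m.sum()>8: print(b+3,np.percentile(z[m],[20,80]).round(0),m.sum(),end='; ')
print()
for b in range(-60,70,4):
    m=(d>0)&(z<100)&(cy>-20)&(cy<120)&(cx>=b)&(cx<b+4)
    if m.sum()>8: print(b+2,np.percentile(z[m],[20,80]).round(0),m.sum(),end='; ')
cv2.imwrite('pics/w8.png',im)
E
```

```text
t 19.4 pos [0.4894 0.2723 0.1691] yaw 1.7624 tilt [ 0.    -0.001 -1.   ] F [ 0.   0.  -2.5] w 0.536 j [ 0.26  0.43 -1.06  1.68  0.39  1.27 -0.68]
  offset [  0.6   1.4 109.1] len 109.1 roll -0.0036
tcp chest 13.46631057909365 64.92078618891945
-47 [40. 42.] 295; -41 [50. 51.] 222; -35 [46. 51.] 627; -29 [40. 41.] 397; -23 [40. 41.] 381; -17 [40. 41.] 379; -11 [40. 41.] 378; -5 [40. 41.] 377; 1 [40. 41.] 378; 7 [40. 41.] 379; 13 [40. 41.] 381; 19 [40. 41.] 377; 25 [41. 51.] 283; 31 [50. 51.] 398; 37 [40. 42.] 375; 43 [40. 41.] 353; 49 [40. 41.] 350; 55 [40. 41.] 366; 61 [40. 41.] 377; 67 [40. 41.] 369; 73 [40. 41.] 354; 79 [40. 41.] 343; 85 [40. 41.] 349; 91 [40. 41.] 345; 97 [41. 50.] 427; 103 [50. 51.] 360; 109 [40. 48.] 287; 115 [40. 41.] 385; 121 [40. 41.] 380; 127 [40. 41.] 379; 
-58 [90. 91.] 49; -54 [90. 91.] 62; -50 [90. 91.] 65; -46 [90. 91.] 79; -42 [89. 91.] 111; -38 [45. 75.] 1151; -34 [40. 41.] 194; -30 [40. 41.] 224; -26 [40. 41.] 275; -22 [40. 42.] 442; -18 [40. 42.] 491; -14 [40. 42.] 493; -10 [40. 42.] 481; -6 [40. 42.] 527; -2 [40. 42.] 522; 2 [40. 42.] 496; 6 [40. 42.] 527; 10 [40. 42.] 552; 14 [40. 42.] 542; 18 [40. 42.] 547; 22 [40. 42.] 566; 26 [40. 42.] 561; 30 [40. 42.] 572; 34 [40. 42.] 581; 38 [41. 51.] 101; 46 [89. 90.] 120; 50 [90. 91.] 775; 54 [90. 91.] 895; 58 [90. 91.] 926; 62 [90. 91.] 947; 66 [90. 91.] 954; 70 [90. 91.] 932;
```

View pics/w8.png

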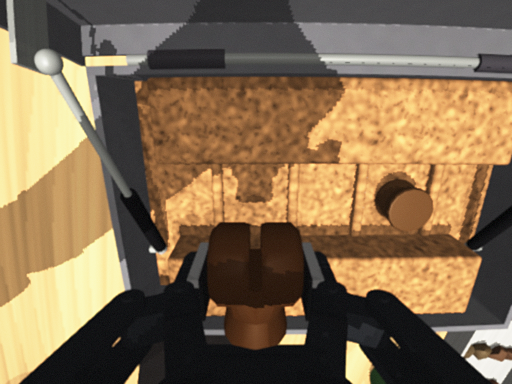

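Picture: held bone at (255,270) sits in line with the empty bed between the ribs at columns 222 and 292. The vertebra is at (405,205), and the struts clear the hand. This second view gives the same rib, rail and floor values. Lowering.

>>> send_rows(
  offset=[
    [0,1,12],
    [1,1,34],
    [1,1,60],
    [1,1,86],
    [1,1,104],
  ],
  roll=[-0.004,-0.004,-0.004,-0.004,-0.004],
)

```text
clock: 19.87
position: [0.4891, 0.2735, 0.0621]
ee_rot: [0.634, 0.773, -0.001, -0.0]
ft_force: [-0.2, -0.1, -2.1]
grip_width: 0.529
```

>>> send_rows(
  offset=[
    [0,0,2],
    [0,0,4],
    [0,0,6],
    [0,0,8],
    [0,0,9],
  ],
  roll=[0,0,0,0,0],
)

```text
clock: 20.28
position: [0.4905, 0.2748, 0.057]
ee_rot: [0.634, 0.773, 0.001, 0.0]
ft_force: [-1.3, 0.6, -2.3]
grip_width: 0.532
```

>>> send_rows(
  offset=[
    [0,0,0.5],
    [0,0,1],
    [0,0,1.5],
    [0,0,2],
    [0,0,2],
  ],
  roll=[0,0,0,0,0],
)

```text
clock: 20.7
position: [0.4899, 0.2746, 0.0542]
ee_rot: [0.634, 0.774, 0.0, 0.0]
ft_force: [0.0, 0.1, -2.1]
grip_width: 0.537
```

```bash
python3 - <<'E'
from bone import *
go(.4907,.2731,.0509,1.766)
E
```

```text
t 20.7 pos [0.4899 0.2746 0.0542] yaw 1.7688 tilt [ 0. -0. -1.] F [ 0.   0.1 -2.1] w 0.537 j [ 0.18  0.56 -0.97  1.78  0.52  1.08 -0.77]
  offset [-1.6  0.5  3.3] len 3.7 roll 0.0028
```

Still in the air, about 3 mm to go. Moving in fine steps.

>>> send_rows(
  offset=[
    [-1,0,0.5],
    [-1,0,1],
    [-1,0,1.5],
    [-1,0,2],
    [-1,0,2],
  ],
  roll=[0,0,0,0,0],
)

```text
clock: 21.12
position: [0.49, 0.2736, 0.0521]
ee_rot: [0.634, 0.774, -0.0, 0.0]
ft_force: [0.1, 0.3, -2.1]
grip_width: 0.537
```

>>> send_rows(
  offset=[
    [0,0,0.3],
    [0,0,0.6],
    [0,0,0.8],
    [0,0,0.8],
    [0,0,0.8],
  ],
  roll=[0,0,0,0,0],
)

```text
clock: 21.53
position: [0.4901, 0.2736, 0.0514]
ee_rot: [0.634, 0.774, -0.0, 0.0]
ft_force: [0.4, 0.1, -2.8]
grip_width: 0.534
```

>>> send_rows(
  offset=[
    [0,0,0.2],
    [0,0,0.4],
    [0,0,0.6],
    [0,0,0.6],
    [0,0,0.6],
  ],
  roll=[0,0,0,0,0],
)

```text
clock: 21.95
position: [0.4901, 0.2736, 0.051]
ee_rot: [0.634, 0.774, -0.0, 0.0]
ft_force: [-1.5, -0.7, 2.6]
grip_width: 0.533
```

Bone rests on the floor (weight taken, 2.6 N). Releasing and rising.

>>> send_rows(
  offset=[
    [0,0,0],
    [0,0,0],
    [0,0,0],
    [0,0,0],
    [0,0,0],
  ],
  roll=[0,0,0,0,0],
  jaw=0.85,
)

```text
clock: 22.37
position: [0.4902, 0.2737, 0.0508]
ee_rot: [0.634, 0.774, 0.0, 0.0]
ft_force: [-0.5, 0.4, -0.5]
grip_width: 0.852
```

>>> send_rows(
  offset=[
    [0,0,-5],
    [0,0,-20],
    [0,0,-45],
    [0,0,-75],
    [0,0,-110],
  ],
  roll=[0,0,0,0,0],
)

```text
clock: 22.78
position: [0.4893, 0.2735, 0.1624]
ee_rot: [0.634, 0.774, -0.001, -0.0]
ft_force: [1.0, 0.1, 0.0]
grip_width: 0.846
```

>>> send_rows(
  offset=[
    [-5,0,-30],
    [-15,0,-60],
    [-30,0,-85],
    [-45,0,-110],
    [-60,0,-125],
  ],
  roll=[0,0,0,0,0],
)

```text
clock: 23.2
position: [0.502, 0.2152, 0.2899]
ee_rot: [0.633, 0.774, 0.001, 0.001]
ft_force: [0.5, 0.5, 0.2]
grip_width: 0.849
```

```bash
python3 - <<'E'
from bone import *
go(.4907,.2731,.3,1.766)
p,im,d=snap('wrist','w9'); q,m=find('w9',.4925,.2638,.041); 
C=np.array([.557,.2725]); a=np.radians(11.2)
ex=np.array([-np.sin(a),np.cos(a)]); ey=np.array([-np.cos(a),-np.sin(a)])
P=cloud(p,d); hs=cv2.cvtColor(im,cv2.COLOR_BGR2HSV); r=P[...,:2]-C; cx=r@ex*1000-4; cy=r@ey*1000-65; z=P[...,2]*1000
k=(d>0)&(abs(cx)<41)&(abs(cy)<30)&(z>52)&(z<95)
print('cx',np.percentile(cx[k],[.5,99.5]).round(1),'cy',np.percentile(cy[k],[.5,99.5]).round(1),'ztop',np.percentile(z[k],99))
for b in range(-36,36,8):
    j=k&(cx>=b)&(cx<b+8)
    if j.sum()>5: print(b+4,cy[j].min().round(1),cy[j].max().round(1),np.percentile(z[j],97).round(1))
s,si,sd=snap('side','s9')
cv2.imwrite('pics/w9v.png',np.hstack([im,cv2.resize(si[130:330,90:240],(288,384))]))
E
```

```text
t 23.2 pos [0.502  0.2152 0.2899] yaw 1.7702 tilt [ 0.003  0.001 -1.   ] F [0.5 0.5 0.2] w 0.849 j [ 0.44  0.29 -1.11  1.54  0.27  1.47 -0.48]
  offset [ 59.    0.5 -10.1] len 59.9 roll 0.0042
(array([491.8, 263.9]), array([ 83.7, 119. ]), 11.7) [0.0666 0.0828 0.0922] 3634
cx [-32.5  32.9] cy [-22.5  21.9] ztop 84.5358890361919
-32 -19.5 17.0 80.0
-24 -18.0 17.0 79.3
-16 -15.3 15.7 78.5
-8 -22.4 21.3 79.7
0 -22.2 22.3 82.6
8 -22.6 21.9 84.7
16 -22.6 21.7 84.6
24 -22.6 22.1 82.3
32 -21.7 22.4 76.4
```

View pics/w9v.png

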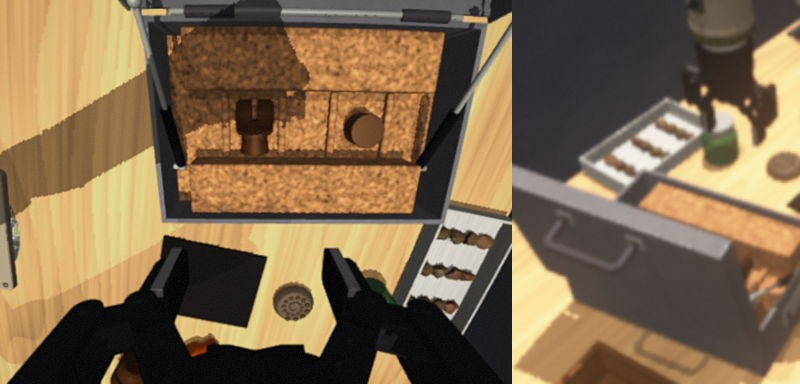

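Picture: bone at (255,125) lies centred in the bed between its ribs, the vertebra is untouched at (363,128), the lid is open and the hand is clear. Measured in bed axes, it spans x -32.5 to 32.9 and y -22.5 to 21.9, with its top at 0.0845 and the same upright profile as on the mat. Handing in.

```bash
python3 -c "
from h import *
print(manip.hand_in())"
```

```text
the job is handed in; nothing more can be done
None
```

I lifted the lid until the struts took over, and it still stands open. I then took the bone from the cradle by its two ends and rested it on the mat. After letting go, I took it again across the condyles and lowered it into the empty bed. The arm took about 23 s of the 72 s allowed, and I handed the job in.

- **Bone in the bed:** it lies centred to within about 1 mm, front to back (condyles to the back), and right way up. The top is 44 to 45 mm above the floor; the text says 43.
- **Handling:** I gripped the bone at 20 N, the lightest setting. The highest force I read while setting it down was about 18 N at the mat, and about 3 N at the bed.
- **Surroundings:** the vertebra sits as before, and nothing I saw on the bench had moved. I did not re-measure the bystanders.
- **Disagreements:** the outside lid outline put the chest centre about 4 mm off from the handle and cork rails. I used the rails, and a second view confirmed them. My last automatic outline of the bone also took in the rails; the bed-axis measurement above is the valid one.

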